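# Put the forming blocks back in their rack

## Robot

A 6-joint arm with a two-finger parallel gripper is mounted at the origin on the work surface. World frame = base frame: x ahead of the robot, y to its left, z up, the work surface at z = 0. Lengths are in m, angles in degrees, forces in N, time in s.
With the tool pointing down it reaches from about 0.375 to 0.75 m from the base axis. Payload 9 kg.
Tool frame: the origin (TCP) lies midway between the tips of the shut fingers; the grasp point (between the pads) lies grasp_offset behind it (grasp_offset is the distance from the TCP to the grasp point, in m); z points along the fingers, y is the line along which they close (so a half turn about z gives the same grasp; the last joint's range is limited). The gripper opens to 85 mm and grips with 20 to 120 N. Pads are 22 mm wide; open, the fingers measure 114 mm over their backs; the gripper's body (76 mm by 85 mm) begins 54 mm behind the grasp point. The pads swing forward as they close: fully open they stand 13 mm farther back than shut.
Start: joints at [52.156, 5.964, 5.575, 89.605, 0, 77.527], TCP at [0.257, 0.542, 0.202] pointing down, gripper open.
Joint ranges: [-171.21, 171.21], [-48.23, 106.86], [-62.78, 66.21], [-105.2, 120.99], [-86.42, 89.51], [-180, 180]. Speed limits (degrees/s): [127.2, 127.2, 147.25, 180, 180, 180].

## Interface

Orientations are given as [roll, pitch, yaw] about the fixed x, y, z axes, in that order (R = Rz(yaw) Ry(pitch) Rx(roll)).
In Python, from station import * gives the robot as it stands.
- The arm moves only by the shell command python3 -m handwheel 'ROWS' [FORCE]. ROWS is JSON, a list of rows, each a list of 5 numbers: the shift along the tool's x, y, z in mm, then the turn about the tool's z in rad, then the finger opening in mm, from 0 to 85.4. In form: [[dx, dy, dz, yaw, gripper], ...]. A call has 1 to 10 rows; each row is the pose to reach, as a shift and turn from the pose commanded when the call began, along the tool's axes at that moment; what a row does not reach only later rows make up. A row lasts 1/12 s, in which the tool goes at most 41.7 mm and 7.16 degrees, less where a joint would pass 70% of its speed; a pose out of reach is approached as far as the arm can. A call with a gripper value outside its range is refused whole. The fingers move at their own pace and stop on an object; FORCE is the grip in N (left out, the last holds). Time passes only in rows, so rows that repeat a pose let the fingers close. It gives the time, the measured TCP pose, the force, the opening and the grip force at its end, in the units of the state.
- state(): the state, without advancing time (a new reading comes with each control period).
- snapshot(name): name is "scene" or "top" or "wrist"; returns a dict with "color" (420x560x3 uint8, red, green, blue), "fov_y" (degrees; the focal length in pixels is half the picture's height over the tangent of half this angle, whatever the lens; pixels are square), "cx", "cy" (the principal point, pixels), "xyz" and "attitude" of the camera in the world. Camera axes: x right, y down, z forward; pixel columns grow to the right and rows downward; lengths in m; the calibration is good to about 2 mm. A picture is of the moment at which its call begins. There is no depth.
- sign_off(): hands the job in; it is judged then, once.
Trained networks look in a picture, given as the dict that the camera call returned (one of the last four; its "shot" number tells which), for a name from the list of things; names that differ only in an ending like _2 or _b are one class to them, and where a whole thing is asked for, a point or a joint stands for the part that bears it (a point fixed in the world has none). Each returns a list of dicts, best first, with "p" (0 to 1); they miss things now and then, are a little off and sometimes report something else, mostly with a low value. They report only what shows in the picture. A call takes as long as a camera call. They do not tell look-alikes from the thing itself.
- recognise(picture, name): "uv" ([column, row] in pixels, amid what is visible of it).
The state is a dict: "clock": time; "qpos": joint angles; "dq": joint speeds; "joint_torque": joint torques, N m; "eef_pos": TCP position; "eef_rot": TCP orientation; "ft_force": force on the tool from outside, world axes, zero at the start; "ft_torque": the same for the moment, N m; "opening": finger opening in m; "gripper_force": force on a finger pad.
Only numpy, scipy, OpenCV 4.12 (cv2) and the standard library are available. Lean on these libraries where they do the work, as an engineer would, in place of code of your own. Each camera call takes 0.05 s, during which the arm holds its last target. There are 200 camera calls.

## Task

Put the red-banded and the blue-banded steel forming blocks back in the wooden rack, each flat in the bay under the tile of its own colour. Push each one in under the keeper board until its end sits flush and square against the back stop. Leave the yellow block, the hammer, the tin and the tub where they are.

Things in the scene. Friction and masses are not known exactly. Their poses are not given: they have to be found in the camera images.
- red_block: steel forming block, 70 mm long (x) x 40 wide (y) x 36 high (z), about 0.55 kg, two dark dimples on top and a red band 18 mm wide around its middle; origin at the centre of its underside; either end may go in first. Starts on the bench between the robot and the rack, to one side.
- blue_block: steel forming block, 70 mm long (x) x 40 wide (y) x 36 high (z), about 0.55 kg, two dark dimples on top and a blue band 18 mm wide around its middle; origin at the centre of its underside; either end may go in first. Starts on the bench between the robot and the rack, on the other side.
- yellow_block: steel forming block, 70 mm long (x) x 40 wide (y) x 36 high (z), about 0.55 kg, two dark dimples on top and a yellow band 18 mm wide around its middle; origin at the centre of its underside; either end may go in first. Already home in its own bay, to be left there.
- rack: fixed wooden rack, 140 mm deep (x) x 222 wide (y) x 55 high; origin at the centre of its underside; x points from the open front (x = -70 mm) to the back stop. Three bays at y = -75, 0, +75 mm, each 48 mm wide, floor 6 mm above the bench, open in front. The ledges between them (27 mm wide; 12 at the ends) rise 12 mm above the bench
- rack_stop (a point): middle of the back stop's face, at x = +58 mm of the rack, at floor height; axes parallel to the rack's. A block flush in a bay has its centre 35 mm in front of this face
- rack_keeper (a point): middle of the front lower edge of the keeper board, which covers the rear 30 mm of all bays (from x = +28 mm of the rack backwards); underside 47 mm, top 55 mm above the bench. A block is set down in front of it, then slid in under it
- label_red: red tile 30 x 40 x 3 mm (its x, y, z) fixed on top of the rack's keeper board, centred over the bay that it names; origin at the centre of its underside, 55 mm above the bench, axes parallel to the rack's. Which bay it names changes. A block lying flush in that bay has its origin at (-26, 0, -49) mm in this tile's frame
- label_blue: blue tile 30 x 40 x 3 mm (its x, y, z) fixed on top of the rack's keeper board, centred over the bay that it names; origin at the centre of its underside, 55 mm above the bench, axes parallel to the rack's. Which bay it names changes. A block lying flush in that bay has its origin at (-26, 0, -49) mm in this tile's frame
- label_yellow: yellow tile 30 x 40 x 3 mm (its x, y, z) fixed on top of the rack's keeper board, centred over the bay that it names; origin at the centre of its underside, 55 mm above the bench, axes parallel to the rack's. Which bay it names changes. A block lying flush in that bay has its origin at (-26, 0, -49) mm in this tile's frame
- hammer: hammer with a handle, 240 mm long, lying on the bench along its x axis right of the rack, origin near its middle; not to be disturbed
- tin: round metal tin, 49 mm across, 26 mm high, on the bench between the starting places of the two loose blocks; origin at the centre of its underside; not to be disturbed
- tub: open white plastic tub, 130 x 90 x 45 mm, left of the rack, origin at the centre of its underside; not to be disturbed
Not all that is in view belongs to the job. Leave any orange or turquoise look-alike of the red_block alone. What is shaped like the blue_block but purple is not meant.

How it is judged:
By the outcome, as a careful person would: the job done as asked, in the order asked, and still so for the second after the job is handed in, with the robot touching nothing.
It also fails if it takes over 67 s, if anything falls off the work surface, if the arm or the gripper's body presses on something with over 40 N, if the wrist force passes 120 N, or if a joint passes its speed limit or range.

## Working session

There is one attempt and no reset: what is moved stays moved. The work goes in short steps, Python scripts to look and compute and a shell command to move; the robot and the scene stay as the last step left them, time stands still between calls to the robot, and variables do not carry over. Pictures are saved under pics/ and viewed, at most 10 in all, crops included, and the job is handed in when it is done.

```bash
mkdir -p pics; cat > h.py <<'E'
from station import *
import numpy as np, cv2
from scipy.spatial.transform import Rotation as R
def cam(s):
    f=s["color"].shape[0]/2/np.tan(np.radians(s["fov_y"]/2))
    a=np.array(s["attitude"],float)
    M=a if a.shape==(3,3) else R.from_euler("xyz",a,degrees=True).as_matrix()
    return f,M,np.array(s["xyz"])
def ray(s,uv,z):
    f,M,c=cam(s); d=M@np.array([(uv[0]-s["cx"])/f,(uv[1]-s["cy"])/f,1]); return c+d*(z-c[2])/d[2]
def proj(s,p):
    f,M,c=cam(s); q=M.T@(np.array(p)-c); return q[:2]/q[2]*f+[s["cx"],s["cy"]]
def save(s,n,crop=None,k=1):
    im=s["color"][:,:,::-1]
    if crop: u0,v0,u1,v1=crop; im=im[v0:v1,u0:u1]
    cv2.imwrite("pics/"+n,cv2.resize(im,None,fx=k,fy=k,interpolation=cv2.INTER_CUBIC))
E
python3 - <<'E'
from h import *
st=state(); print({k:np.round(v,3).tolist() for k,v in st.items()})
for n in ["top","scene"]:
    s=snapshot(n); save(s,n+"1.png"); print(n,s["xyz"],s["attitude"],s["fov_y"],s["cx"],s["cy"])
    for k in ["red_block","blue_block","yellow_block","label_red","label_blue","label_yellow","tin","hammer","tub","rack"]:
        print(k,[(np.round(d["uv"]).tolist(),round(d["p"],2)) for d in recognise(s,k)][:5])
E
```

```text
{'clock': 0.0, 'qpos': [52.156, 5.999, 5.528, 89.607, -0.001, 77.527], 'dq': [-0.051, 0.095, -0.056, 0.042, 0.027, 0.042], 'joint_torque': [0.001, -55.693, 50.365, 0.017, -0.0, -0.0], 'eef_pos': [0.257, 0.542, 0.202], 'eef_rot': [-179.924, -0.016, 154.628], 'ft_force': [-0.004, 0.253, 0.337], 'ft_torque': [-0.061, -0.013, 0.05], 'gripper_force': 0.0, 'opening': 0.085}
top [ 0.38507409 -0.00375525  1.29186306] [-172.96999778    1.02101747  -90.25569715] 53.088168232947226 280.71762489493045 211.32381040022733
red_block [([336.0, 251.0], 0.62), ([375.0, 242.0], 0.62), ([334.0, 210.0], 0.58)]
blue_block [([193.0, 247.0], 0.55), ([226.0, 242.0], 0.52), ([290.0, 176.0], 0.33)]
yellow_block [([292.0, 177.0], 0.46)]
label_red [([266.0, 165.0], 0.61)]
label_blue [([241.0, 170.0], 0.46)]
label_yellow []
tin [([288.0, 251.0], 0.47)]
hammer [([423.0, 179.0], 0.67)]
tub [([141.0, 203.0], 0.76)]
rack [([268.0, 185.0], 0.6)]
scene [1.07036943 0.07054528 0.84234687] [-146.82959042    0.46279176   98.82349816] 55.13492711036886 281.3371065704912 204.19871968413906
red_block [([242.0, 165.0], 0.91), ([232.0, 200.0], 0.79), ([196.0, 166.0], 0.69)]
blue_block [([365.0, 182.0], 0.88)]
yellow_block [([275.0, 235.0], 0.73)]
label_red [([306.0, 253.0], 0.57), ([309.0, 239.0], 0.19)]
label_blue [([342.0, 251.0], 0.61)]
label_yellow [([273.0, 250.0], 0.73), ([308.0, 243.0], 0.34)]
tin [([299.0, 170.0], 0.76)]
hammer [([111.0, 229.0], 0.89), ([305.0, 252.0], 0.37)]
tub []
rack [([309.0, 243.0], 0.91)]
```

```bash
python3 -c "
import cv2,numpy as np
cv2.imwrite('pics/both.png',cv2.resize(np.vstack([cv2.imread('pics/top1.png')]),(784,588)))"; ls
```

```text
h.py
pics
```

View pics/both.png

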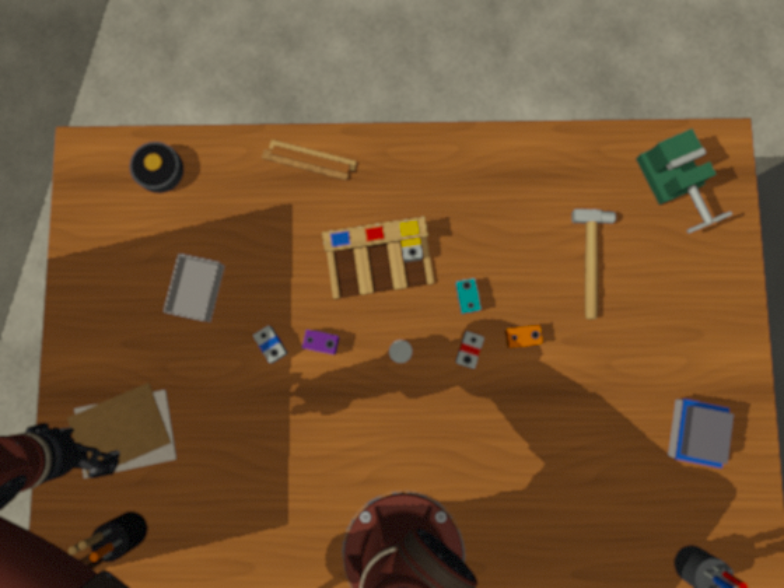

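View pics/scene1.png

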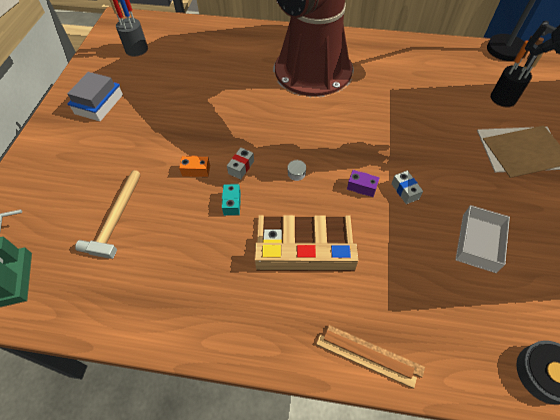

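The blue-banded block is at top-picture pixel (192,246), with the purple look-alike at (229,244). The red-banded block is at (336,250), with orange at (374,240) and turquoise at (334,211). The tiles run blue, red, yellow from left to right, so blue goes in the left bay, red in the middle bay, and yellow is already home.

```bash
cat > m.py <<'E'
from h import *
def mask(s,c,win):
    hsv=cv2.cvtColor(s["color"],cv2.COLOR_RGB2HSV).astype(int); H,S,V=hsv[...,0],hsv[...,1],hsv[...,2]
    m={"red":((H<5)|(H>174))&(S>170),"blue":(abs(H-110)<9)&(S>120),"yellow":(abs(H-28)<5)&(S>200),"steel":(S<70)&(V>60)}[c]&(V>50)
    w=np.zeros_like(m); u0,v0,u1,v1=win; w[v0:v1,u0:u1]=1
    return (m&(w>0)).astype(np.uint8)
def cen(m):
    v,u=np.nonzero(m); return np.array([u.mean(),v.mean()]),len(u)
E
python3 - <<'E'
from m import *
t=snapshot("top"); s=snapshot("scene")
W={"top":{"red":(250,155,282,176),"blue":(230,160,256,180),"yellow":(280,155,305,173)},"scene":{"red":(290,240,322,262),"blue":(326,240,356,262),"yellow":(255,240,288,262)}}
B={"top":{"red":(322,235,350,266),"blue":(178,230,208,262)},"scene":{"red":(222,140,260,185),"blue":(385,165,428,208)}}
for n,p in (("top",t),("scene",s)):
    for c in W[n]:
        uv,k=cen(mask(p,c,W[n][c])); print(n,"tile",c,uv.round(1),k,ray(p,uv,.058).round(4))
    for c in B[n]:
        uv,k=cen(mask(p,c,B[n][c])); print(n,"band",c,uv.round(1),k,ray(p,uv,.036 if n=="top" else .03).round(4))
    if n=="top":
      for c in B[n]:
        m=mask(p,c,B[n][c])|mask(p,"steel",B[n][c]); v,u=np.nonzero(m)
        P=np.array([ray(p,x,.036)[:2] for x in zip(u,v)]).astype(np.float32)*1000
        print(c,len(u),cv2.minAreaRect(P))
a=t["color"][225:270,170:390]; b=s["color"][135:215,170:440]
A=cv2.resize(a,(790,162),interpolation=cv2.INTER_CUBIC);Bb=cv2.resize(b,(790,234),interpolation=cv2.INTER_CUBIC)
cv2.imwrite("pics/c1.png",np.vstack([A,Bb])[:,:,::-1])
E
```

```text
top tile red [267.4 166.5] 69 [0.6731 0.057  0.058 ]
top tile blue [242.6 170.1] 93 [0.6626 0.1314 0.058 ]
top tile yellow [292.4 164.6] 159 [ 0.6783 -0.018   0.058 ]
top band red [335.1 249.1] 58 [ 0.4258 -0.1432  0.036 ]
top band blue [192.4 244.9] 66 [0.4406 0.2828 0.036 ]
red 271 ((424.6121520996094, -143.48178100585938), (41.95201110839844, 70.55132293701172), 71.12405395507812)
blue 321 ((438.6365661621094, 282.5634765625), (73.10639190673828, 45.17588806152344), 32.044010162353516)
scene tile red [305.6 250.6] 217 [0.6754 0.0561 0.058 ]
scene tile blue [340.4 251.1] 202 [0.6654 0.1306 0.058 ]
scene tile yellow [270.6 247.2] 87 [ 0.6787 -0.0202  0.058 ]
scene band red [242.  160.5] 97 [ 0.4278 -0.1394  0.03  ]
scene band blue [405.  184.9] 137 [0.4447 0.2776 0.03  ]
```

View pics/c1.png

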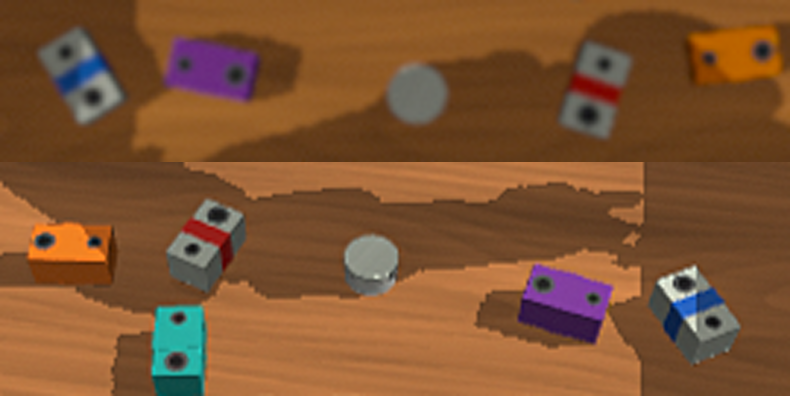

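The crop shows what I chose: steel with a red band at crop (595,90), and steel with a blue band at (82,75). The orange, turquoise and purple blocks are rejected. Both cameras put the tiles 75 mm apart, which matches the rack drawing, and the rack yaw is about 5.5°.

```bash
cat >> h.py <<'E'
def go(x,y,z,yaw):
    "tool-frame shift (mm) and turn (rad) from measured pose to world TCP x,y,z, yaw"
    st=state(); M=R.from_euler("xyz",st["eef_rot"],degrees=True).as_matrix()
    M=R.from_euler("xyz",[180,0,st["eef_rot"][2]],degrees=True).as_matrix()
    d=M.T@(np.array([x,y,z])-st["eef_pos"])*1000
    t=-np.radians((yaw-st["eef_rot"][2]+180)%360-180)
    print("go",d.round(1),t.round(4),"rows",max(np.linalg.norm(d)/41.7,abs(t)/.125).round(1))
E
python3 - <<'E'
from h import *
import station
print([k for k in dir(station) if not k.startswith('_')], getattr(station,'grasp_offset',None))
go(.42,.2,.2,161); go(.411,-.138,.2,161)
E
```

```text
['IKError', 'grasp_offset', 'recognise', 'sign_off', 'snapshot', 'state'] 0.0187
go [-293.8 -239.4    2.4] -0.1112 rows 9.1
go [-430.5 -548.6    2.4] -0.1112 rows 16.7
```

```bash
python3 -m handwheel '[[-294,-239,0,-0.111,85],[-294,-239,0,-0.111,85],[-294,-239,0,-0.111,85],[-294,-239,0,-0.111,85],[-294,-239,0,-0.111,85],[-294,-239,0,-0.111,85],[-294,-239,0,-0.111,85],[-294,-239,0,-0.111,85],[-294,-239,0,-0.111,85],[-294,-239,0,-0.111,85]]' 60
python3 -c "
from h import *
go(.411,-.138,.2,161)"
```

```text
clock: 2.03
eef_pos: [0.4228, 0.1951, 0.2024]
eef_rot: [-179.9, 0.1, 160.7]
ft_force: [-0.6, 0.1, 0.6]
opening: 0.085
gripper_force: 0.0
go [ -99.1 -318.2    2.4] -0.0057 rows 8.0
```

```bash
python3 -m handwheel '[[-99,-318,0,0,85],[-99,-318,0,0,85],[-99,-318,0,0,85],[-99,-318,0,0,85],[-99,-318,0,0,85],[-99,-318,0,0,85],[-99,-318,0,0,85],[-99,-318,0,0,85],[-99,-318,0,0,85],[-99,-318,0,0,85]]'
python3 - <<'E'
from h import *
s=snapshot("wrist"); save(s,"w1.png"); print(s["xyz"],s["attitude"],s["fov_y"]); print(proj(s,[.426,-.142,.036]), state()["clock"])
E
```

```text
clock: 2.87
eef_pos: [0.4099, -0.1344, 0.2022]
eef_rot: [180.0, -0.0, 160.7]
ft_force: [0.3, 0.6, 1.1]
opening: 0.0853
gripper_force: 0.0
[ 0.34471882 -0.11293384  0.37312105] [ 1.64424365e+02 -7.90722134e-02  7.07595870e+01] 63.02719751436708
[279.1830549  201.27483487] 2.9167
```

View pics/w1.png

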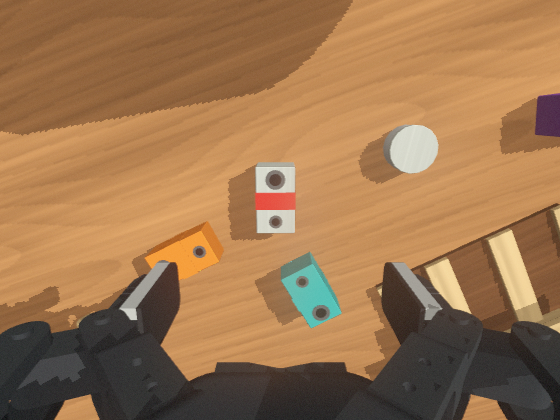

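The wrist picture shows the red block upright at (275,200), square to the tool. Orange at (185,250) and turquoise at (310,290) are clear of where the fingers will come down.

```bash
cat >> m.py <<'E'
def top_pose(s,c,win,z):
    "band centroid and long-axis angle from the line through the block's two steel halves"
    b=mask(s,c,win); m=b|mask(s,"steel",win)
    n,l,st,ce=cv2.connectedComponentsWithStats(m); k=1+np.argmax(st[1:,4]); m=(l==k)
    bc,_=cen(b&m); v,u=np.nonzero(m)
    P=np.array([ray(s,x,z)[:2] for x in zip(u,v)]).astype(np.float32)*1000
    return ray(s,bc,z).round(4),bc.round(1),cv2.minAreaRect(P)
E
python3 - <<'E'
from m import *
s=snapshot("wrist"); print(top_pose(s,"red",(245,160,305,240),.036))
E
```

```text
(array([ 0.4228, -0.1507,  0.036 ]), array([268.6, 201.3]), ((421.61224365234375, -144.98338317871094), (40.042015075683594, 71.98284149169922), 70.87930297851562))
```

```bash
python3 -c "
from h import *
go(.409,-.140,.006,161)"
```

```text
go [ -1.3  -7.8 196.5] -0.0004 rows 4.7
```

```bash
python3 -m handwheel '[[-1,-8,40,0,85],[-1,-8,80,0,85],[-1,-8,120,0,85],[-1,-8,150,0,85],[-1,-8,170,0,85],[-1,-8,180,0,85],[-1,-8,190,0,85],[-1,-8,196,0,85],[-1,-8,196,0,85],[-1,-8,196,0,85]]'
python3 - <<'E'
from h import *
s=snapshot("wrist"); save(s,"w2.png"); go(.409,-.140,.006,161); print(state()["ft_force"])
E
```

```text
clock: 3.8
eef_pos: [0.4093, -0.1407, 0.0074]
eef_rot: [-180.0, 0.1, 161.0]
ft_force: [0.8, -0.7, 0.6]
opening: 0.0852
gripper_force: 0.0
go [0.8 0.7 1.6] 0.0001 rows 0.0
[0.01508522 0.03948676 0.42408114]
```

View pics/w2.png

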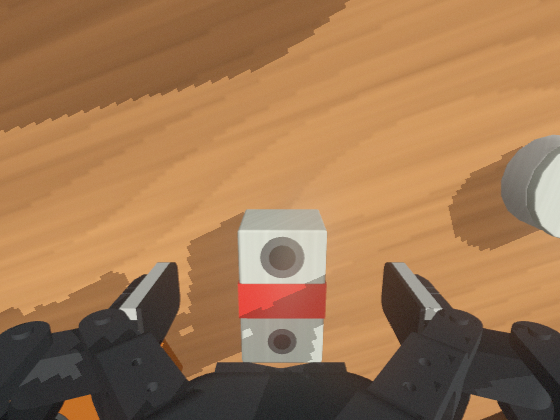

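The fingers straddle the red block evenly: its centre line is at column 282 and the fingers at 178 and 385. Closing now.

```bash
python3 -m handwheel '[[0,0,1,0,36],[0,0,1,0,36],[0,0,1,0,36],[0,0,1,0,36],[0,0,1,0,36],[0,0,1,0,36],[0,0,1,0,36],[0,0,1,0,36]]' 80
python3 -m handwheel '[[0,0,-10,0,36],[0,0,-25,0,36],[0,0,-50,0,36],[0,0,-80,0,36],[0,0,-90,0,36],[0,0,-90,0,36]]'
python3 - <<'E'
from h import *
s=snapshot("wrist"); save(s,"w3.png")
a=np.radians(5.5); ex=np.array([np.cos(a),np.sin(a)]); ey=np.array([-ex[1],ex[0]])
red=np.array([.674,.0565])-.026*ex; blue=np.array([.664,.131])-.026*ex
print(red,blue)
g=red-.045*ex-.015*ex; print(g); go(*g,.1,185.5)
E
```

```text
clock: 4.52
eef_pos: [0.4091, -0.1407, 0.0061]
eef_rot: [180.0, 0.1, 161.0]
ft_force: [-0.6, 1.1, 6.6]
opening: 0.0356
gripper_force: 2.9
clock: 5.02
eef_pos: [0.4103, -0.1418, 0.0988]
eef_rot: [-179.9, 0.3, 161.0]
ft_force: [0.7, -0.6, 0.7]
opening: 0.0363
gripper_force: 0.0
[0.6481197  0.05400801] [0.6381197  0.12850801]
[0.58839593 0.04825727]
go [-107.4  237.4   -3.2] -0.4278 rows 6.2
```

View pics/w3.png

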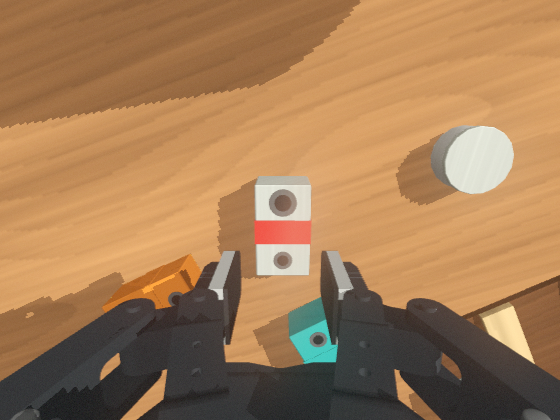

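```bash
python3 - <<'E'
from h import *
s=snapshot("wrist"); st=state(); print(st["opening"],s["xyz"],s["attitude"])
p=np.array(st["eef_pos"]); print(p, proj(s,p), proj(s,p+[0,0,.0187]))
print("block",ray(s,[283,232],.036), ray(s,[283,189],.036),ray(s,[283,275],.036), ray(s,[255,230],.036),ray(s,[311,230],.036))
E
```

```text
0.03614387493480212 [ 0.34377944 -0.11965019  0.26749959] [ 1.64257122e+02 -1.78858878e-02  7.10115902e+01]
[ 0.40879459 -0.14066556  0.09539459] [282.57391783 243.9686155 ] [282.83344789 258.26342813]
block [ 0.42265282 -0.14466097  0.036     ] [ 0.392859   -0.13448039  0.036     ] [ 0.45467753 -0.15560385  0.036     ] [ 0.41470465 -0.16309728  0.036     ] [ 0.42773462 -0.12524408  0.036     ]
```

The block hasn't moved and is where I measured it. Setting the opening to 36 mm gave almost no squeeze, so I'll try again with a full close command.

```bash
python3 -m handwheel '[[0,0,0,0,80],[0,0,0,0,80],[0,0,0,0,80],[0,0,30,0,80],[0,0,60,0,80],[0,0,75,0,80],[0,0,85,0,80],[0,0,90,0,80],[0,0,90,0,80]]' 80
python3 -m handwheel '[[0,0,0,0,0],[0,0,0,0,0],[0,0,0,0,0],[0,0,0,0,0],[0,0,0,0,0],[0,0,0,0,0],[0,0,0,0,0],[0,0,0,0,0]]' 80
python3 -c "
from h import *
print(state()['gripper_force'],state()['opening'])"
```

```text
clock: 5.87
eef_pos: [0.4082, -0.1402, 0.0046]
eef_rot: [180.0, -0.1, 161.0]
ft_force: [-0.8, 0.1, -0.3]
opening: 0.0798
gripper_force: 0.0
clock: 6.53
eef_pos: [0.4101, -0.1414, 0.0071]
eef_rot: [-180.0, 0.2, 161.0]
ft_force: [0.1, 0.9, 8.0]
opening: -0.0001
gripper_force: 4.0
4.028310330177192 -8.708627466570091e-05
```

```bash
python3 - <<'E'
from h import *
s=snapshot("wrist"); t=snapshot("scene")
cv2.imwrite("pics/w4.png",np.hstack([cv2.resize(s["color"][150:420,100:460],(400,300)),cv2.resize(t["color"][100:220,160:320],(400,300))])[:,:,::-1])
E
```

```text
(no output)
```

View pics/w4.png

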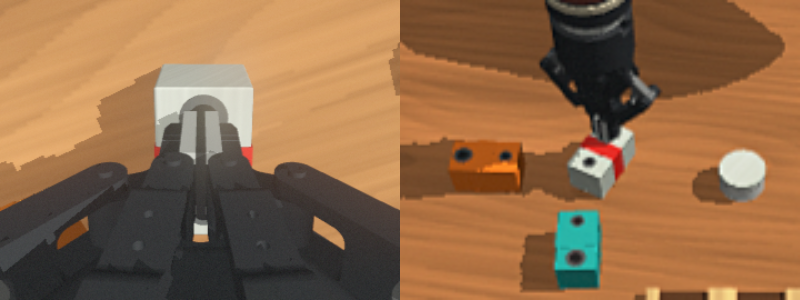

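The shut fingertips are resting on top of the block (8 N upward) although the reported TCP height is 7 mm. The real tips therefore sit about 29 mm behind the reported TCP. I'll lift, open, and go down about 25 mm deeper while watching the force.

```bash
python3 -m handwheel '[[0,0,-20,0,0],[0,0,-40,0,85],[0,0,-40,0,85],[0,0,-40,0,85],[0,0,-40,0,85],[0,0,-40,0,85],[0,0,-40,0,85],[0,0,-20,0,85],[0,0,-5,0,85],[0,0,0,0,85]]'
python3 -m handwheel '[[0,0,5,0,85],[0,0,10,0,85],[0,0,15,0,85],[0,0,20,0,85],[0,0,20,0,85],[0,0,20,0,85]]'
python3 - <<'E'
from h import *
s=snapshot("wrist"); save(s,"w5.png"); p=np.array(state()["eef_pos"]); print(p,proj(s,p),proj(s,p+[0,0,.03]))
E
```

```text
clock: 7.47
eef_pos: [0.4072, -0.1395, 0.0028]
eef_rot: [179.9, -0.2, 161.0]
ft_force: [-0.5, -0.1, -0.8]
opening: 0.0849
gripper_force: 0.0
clock: 7.97
eef_pos: [0.4087, -0.1405, -0.0146]
eef_rot: [180.0, -0.0, 161.0]
ft_force: [1.2, 0.4, 0.2]
opening: 0.0849
gripper_force: 0.0
[ 0.40881205 -0.1406281  -0.0143881 ] [281.9289137  246.93267777] [282.31960722 272.07413767]
```

View pics/w5.png

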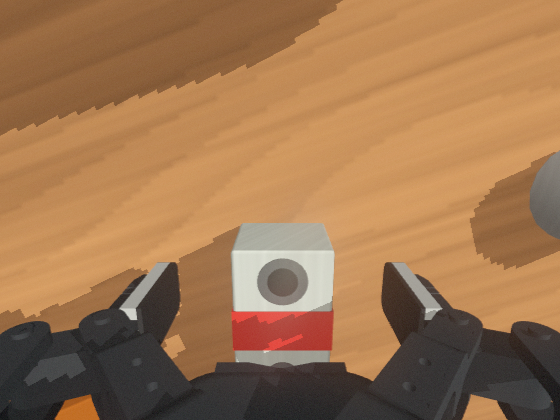

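The block is centred between the fingers with its centre line at column 283. There is no contact with the bench at TCP z = -14 mm, which confirms the offset. Closing now.

```bash
python3 -m handwheel '[[0,0,3,0,0],[0,0,3,0,0],[0,0,3,0,0],[0,0,3,0,0],[0,0,3,0,0],[0,0,3,0,0]]' 80
python3 -m handwheel '[[0,0,-10,0,0],[0,0,-30,0,0],[0,0,-60,0,0],[0,0,-90,0,0],[0,0,-90,0,0],[0,0,-90,0,0]]'
python3 - <<'E'
from m import *
s=snapshot("wrist"); save(s,"w6.png"); st=state(); print(st["eef_pos"],st["opening"],st["gripper_force"],st["ft_force"])
E
```

```text
clock: 8.52
eef_pos: [0.409, -0.1407, -0.0172]
eef_rot: [-180.0, 0.0, 161.0]
ft_force: [-0.2, -0.0, 4.9]
opening: 0.0388
gripper_force: 82.0
clock: 9.02
eef_pos: [0.4096, -0.1412, 0.074]
eef_rot: [-180.0, 0.2, 161.0]
ft_force: [0.8, 0.4, -4.3]
opening: 0.0387
gripper_force: 81.3
[ 0.40862502 -0.14051825  0.07232662] 0.038588197326447804 81.31291508674622 [-0.85707791  0.28466101 -4.14202497]
```

View pics/w6.png

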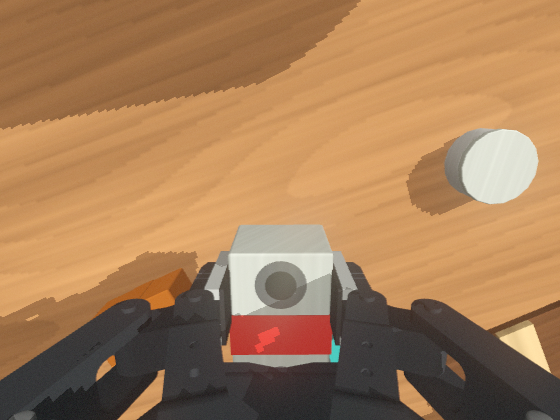

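The red block is held, with 81 N grip and 4–5 N of load. I'll carry it to above its bay.

```bash
python3 -c "
from h import *
go(.5884,.0483,.072,185.5)"
```

```text
go [-108.5  237.1    0.3] -0.4278 rows 6.3
```

```bash
python3 -m handwheel '[[-10,20,0,-0.04,0],[-24,52,0,-0.1,0],[-39,85,0,-0.16,0],[-54,118,0,-0.22,0],[-69,151,0,-0.28,0],[-84,184,0,-0.34,0],[-97,212,0,-0.39,0],[-106,231,0,-0.42,0],[-108,237,0,-0.428,0],[-108,237,0,-0.428,0]]'
python3 - <<'E'
from m import *
s=snapshot("wrist"); cv2.imwrite("pics/w7.png",s["color"][:,:,::-1])
go(.5884,.0483,.072,185.5)
for k in ["label_red","label_blue","label_yellow","red_block"]:
    print(k,[(np.round(d["uv"]).tolist(),round(d["p"],2),ray(s,d["uv"],.058).round(4)) for d in recognise(s,k)][:3])
print([proj(s,p).round() for p in ([.674,.0565,.058],[.664,.131,.058],[.6785,-.019,.058])])
t=snapshot("top")
for c in [(.6785,-.019),(.674,.0565),(.664,.131)]: print(proj(t,[*c,.058]))
E
```

```text
clock: 9.9
eef_pos: [0.5871, 0.0498, 0.0701]
eef_rot: [179.9, -0.2, -174.4]
ft_force: [-2.4, -1.1, -3.6]
opening: 0.0388
gripper_force: 81.6
go [-1.7 -0.7 -1.6] 0.0008 rows 0.1
label_red []
label_blue []
label_yellow [([160.0, 382.0], 0.5, array([ 0.6923, -0.0181,  0.058 ]))]
red_block [([14.0, 131.0], 0.7, array([ 0.541 , -0.0951,  0.058 ])), ([282.0, 294.0], 0.61, array([0.6219, 0.0535, 0.058 ]))]
[array([278., 368.]), array([397., 364.]), array([159., 364.])]
[292.70106295 164.5075697 ]
[267.53140438 166.19065297]
[242.71193012 169.6656833 ]
```

```bash
python3 - <<'E'
from m import *
s=snapshot("wrist"); a=np.radians(5.5); ex=np.array([np.cos(a),np.sin(a)]); ey=np.array([-ex[1],ex[0]])
o=np.array([.674,.0565])-.049*ex
g=cv2.cvtColor(s["color"],cv2.COLOR_RGB2GRAY)
for x in (-66,-58,-50):
    L=[]
    for y in range(-60,135,2):
        p=o+x/1000*ex+y/1000*ey; u,v=proj(s,[*p,.012]); L.append(int(g[int(v),int(u)]) if 0<=u<560 and 0<=v<420 else -1)
    print(x,list(zip(range(-60,135,2),L)))
E
```

```text
-66 [(-60, 84), (-58, 85), (-56, 202), (-54, 222), (-52, 225), (-50, 216), (-48, 215), (-46, 209), (-44, 213), (-42, 221), (-40, 228), (-38, 229), (-36, 230), (-34, 229), (-32, 229), (-30, 216), (-28, 111), (-26, 111), (-24, 113), (-22, 108), (-20, 107), (-18, 109), (-16, 109), (-14, 104), (-12, 108), (-10, 107), (-8, 105), (-6, 110), (-4, 107), (-2, 108), (0, 109), (2, 115), (4, 113), (6, 116), (8, 118), (10, 124), (12, 123), (14, 115), (16, 118), (18, 158), (20, 216), (22, 220), (24, 213), (26, 210), (28, 207), (30, 208), (32, 211), (34, 218), (36, 224), (38, 225), (40, 224), (42, 224), (44, 225), (46, 130), (48, 129), (50, 126), (52, 123), (54, 124), (56, 121), (58, 122), (60, 115), (62, 117), (64, 117), (66, 115), (68, 118), (70, 117), (72, 119), (74, 116), (76, 111), (78, 116), (80, 112), (82, 115), (84, 106), (86, 89), (88, 87), (90, 87), (92, 99), (94, 213), (96, 210), (98, 211), (100, 220), (102, 224), (104, 228), (106, 166), (108, 169), (110, 167), (112, 168), (114, 167), (116, 166), (118, 167), (120, 168), (122, 170), (124, 168), (126, 169), (128, 169), (130, 169), (132, 16
[... 1551 characters left out ...]
), (12, 130), (14, 120), (16, 119), (18, 123), (20, 216), (22, 217), (24, 221), (26, 217), (28, 209), (30, 209), (32, 213), (34, 216), (36, 222), (38, 226), (40, 226), (42, 226), (44, 225), (46, 172), (48, 124), (50, 121), (52, 121), (54, 120), (56, 117), (58, 117), (60, 114), (62, 113), (64, 110), (66, 110), (68, 108), (70, 108), (72, 110), (74, 103), (76, 107), (78, 106), (80, 104), (82, 104), (84, 106), (86, 101), (88, 83), (90, 86), (92, 104), (94, 198), (96, 207), (98, 207), (100, 215), (102, 221), (104, 226), (106, 206), (108, 166), (110, 166), (112, 163), (114, 161), (116, 164), (118, 165), (120, 164), (122, 162), (124, 162), (126, 164), (128, 164), (130, 164), (132, 162), (134, 162)]
```

```bash
cat > rk.py <<'E'
from m import *
from scipy.optimize import least_squares
def fit(s,zs=.012,xs=np.arange(-64,0,3),p0=(.6198,.0465,7.)):
    "maximise ledge contrast: find sub-pixel ledge edges per line, then fit rack origin y and yaw"
    g=cv2.GaussianBlur(cv2.cvtColor(s["color"],cv2.COLOR_RGB2GRAY),(3,3),0).astype(np.float32)
    a=np.radians(p0[2]); ex=np.array([np.cos(a),np.sin(a)]); ey=np.array([-ex[1],ex[0]]); o=np.array(p0[:2])
    out=[]
    for e in (-51,-24,24,51,99,111):
        pts=[]
        for x in xs:
            ys=np.arange(e-9,e+9.1,.5); uv=np.array([proj(s,[*(o+x/1e3*ex+y/1e3*ey),zs]) for y in ys]).astype(np.float32)
            if (uv<2).any() or (uv[:,0]>557).any() or (uv[:,1]>417).any(): continue
            L=cv2.remap(g,uv[:,0],uv[:,1],cv2.INTER_LINEAR).ravel(); d=np.gradient(L)*(1 if e in(-51,24,99) else -1); k=np.argmax(d)
            if d[k]>10: pts.append((x,ys[k]))
        if len(pts)>4:
            P=np.array(pts); b=np.polyfit(P[:,0],P[:,1],1); r=P[:,1]-np.polyval(b,P[:,0]); P=P[abs(r)<1.5]; b=np.polyfit(P[:,0],P[:,1],1)
            out.append((e,len(P),round(b[1]-e,2),round(np.degrees(b[0]),2)))
    return o,out
if __name__=="__main__":
    s=snapshot("wrist"); o,r=fit(s); print(o); print(*r,sep="\n")
E
python3 rk.py
```

```text
[0.6198 0.0465]
(-51, 22, np.float64(1.61), np.float64(1.24))
(-24, 9, np.float64(-6.31), np.float64(-8.72))
(24, 14, np.float64(1.65), np.float64(1.53))
(51, 22, np.float64(1.57), np.float64(1.16))
(99, 22, np.float64(1.21), np.float64(1.09))
(111, 22, np.float64(1.62), np.float64(1.41))
```

The rack yaw refines to 8.3°. I'll realign the tool, then re-check.

```bash
python3 -c "
from h import *
go(.5847,.043,.072,188.3)"
```

```text
go [ 3.5 -4.4  0.6] -0.0498 rows 0.4
```

```bash
python3 -m handwheel '[[2,-2,0,-0.025,0],[3,-4,0,-0.05,0],[3,-4,0,-0.05,0],[3,-4,0,-0.05,0]]'
python3 - <<'E'
from rk import *
s=snapshot("wrist"); o,r=fit(s,p0=(.6196,.0481,8.3)); print(*r,sep="\n"); st=state(); p=np.array(st["eef_pos"]); print(p,st["eef_rot"])
go(.5847,.043,.072,188.3)
# held block sides at top face: steel/red row profile
g=s["color"]; print([ (c,g[290,c].tolist()) for c in range(215,350,6)])
E
```

```text
clock: 10.63
eef_pos: [0.5854, 0.0438, 0.0726]
eef_rot: [-180.0, 0.0, -171.7]
ft_force: [1.1, 0.0, -4.5]
opening: 0.0385
gripper_force: 81.5
(-51, 22, np.float64(0.0), np.float64(0.0))
(-24, 6, np.float64(0.5), np.float64(-0.0))
(24, 7, np.float64(0.0), np.float64(0.0))
(51, 22, np.float64(-0.0), np.float64(-0.0))
(99, 22, np.float64(-0.48), np.float64(-0.17))
(111, 22, np.float64(0.0), np.float64(0.0))
[0.58540932 0.04391454 0.0725596 ] [ 1.79997222e+02  1.84427526e-02 -1.71699106e+02]
go [ 0.8 -0.8  0.6] 0.0 rows 0.0
[(215, [163, 164, 156]), (221, [77, 68, 65]), (227, [66, 57, 49]), (233, [173, 175, 164]), (239, [172, 173, 162]), (245, [170, 172, 160]), (251, [174, 174, 162]), (257, [105, 100, 94]), (263, [110, 103, 95]), (269, [93, 80, 69]), (275, [100, 86, 75]), (281, [104, 90, 78]), (287, [104, 88, 77]), (293, [102, 89, 78]), (299, [115, 105, 96]), (305, [126, 118, 111]), (311, [169, 170, 157]), (317, [171, 172, 159]), (323, [171, 170, 160]), (329, [166, 166, 153]), (335, [76, 61, 52]), (341, [79, 72, 63]), (347, [163, 163, 154])]
```

Every ledge line now fits to within 0.5 mm. Lowering into the bay.

```bash
python3 -m handwheel '[[0,-0.5,20,0,0],[0,-0.5,40,0,0],[0,-0.5,55,0,0],[0,-0.5,65,0,0],[0,-0.5,72,0,0],[0,-0.5,77,0,0],[0,-0.5,80,0,0],[0,-0.5,82,0,0],[0,-0.5,82,0,0]]'
python3 -m handwheel '[[0,0,1,0,0],[0,0,2,0,0],[0,0,2,0,0]]'
```

```text
clock: 11.43
eef_pos: [0.5858, 0.0436, -0.0093]
eef_rot: [-180.0, 0.0, -171.6]
ft_force: [-0.9, -0.3, -3.4]
opening: 0.0385
gripper_force: 81.7
clock: 11.68
eef_pos: [0.586, 0.0435, -0.0111]
eef_rot: [-180.0, 0.1, -171.6]
ft_force: [0.9, 0.7, -3.3]
opening: 0.0383
gripper_force: 81.8
```

```bash
python3 -m handwheel '[[0,0,0.5,0,0],[0,0,1,0,0],[0,0,1.5,0,0],[0,0,1.5,0,0]]'
python3 -m handwheel '[[-4,0,1,0,0],[-9,0,1,0,0],[-14,0,1,0,0],[-19,0,1,0,0],[-24,0,1,0,0],[-28,0,1,0,0],[-30,0,1,0,0],[-30,0,1,0,0]]'
```

```text
clock: 12.02
eef_pos: [0.586, 0.0435, -0.0111]
eef_rot: [-180.0, 0.1, -171.6]
ft_force: [-7.3, 0.0, 11.7]
opening: 0.0383
gripper_force: 83.8
clock: 12.68
eef_pos: [0.6163, 0.0476, -0.0112]
eef_rot: [-179.9, 0.1, -171.6]
ft_force: [-8.8, -0.8, 17.7]
opening: 0.0386
gripper_force: 84.4
```

```bash
python3 -m handwheel '[[-4,0,-1,0,0],[-8,0,-1,0,0],[-11,0,-1,0,0],[-12,0,-1,0,0],[-12,0,-1,0,0]]'
python3 -m handwheel '[[0,0,0,0,60],[0,0,0,0,60],[0,0,0,0,60],[0,0,0,0,60],[0,0,-30,0,60],[0,0,-60,0,60],[20,0,-60,0,0],[50,0,-60,0,0],[50,0,-60,0,0],[50,0,-60,0,0]]' 80
python3 - <<'E'
from h import *
s=snapshot("wrist"); st=state(); print(st["eef_pos"],st["opening"]); save(s,"w8.png")
print(recognise(s,"red_block"))
E
```

```text
clock: 13.1
eef_pos: [0.6278, 0.0495, -0.0111]
eef_rot: [-180.0, 0.1, -171.6]
ft_force: [-5.8, -1.0, 11.1]
opening: 0.0388
gripper_force: 83.5
clock: 13.93
eef_pos: [0.5761, 0.0425, 0.0465]
eef_rot: [180.0, -0.1, -171.6]
ft_force: [0.4, 0.2, -0.3]
opening: 0.0118
gripper_force: 0.0
[0.57748092 0.04239866 0.04699659] 0.0039936780985180935
[{'uv': [8.7, 138.6], 'p': 0.91}, {'uv': [281.1, 329.0], 'p': 0.56}]
```

```bash
python3 -m handwheel '[[0,0,25,0,0],[0,0,45,0,0],[0,0,55,0,0],[0,0,55,0,0]]'
python3 -m handwheel '[[-4,0,0,0,0],[-8,0,0,0,0],[-12,0,0,0,0],[-15,0,0,0,0],[-18,0,0,0,0],[-20,0,0,0,0],[-20,0,0,0,0]]'
python3 -m handwheel '[[-1,0,0,0,0],[-2,0,0,0,0],[-3,0,0,0,0],[-3,0,0,0,0]]'
```

```text
clock: 14.37
eef_pos: [0.5762, 0.0427, -0.0107]
eef_rot: [179.9, -0.2, -171.6]
ft_force: [-0.2, -0.3, -0.2]
opening: -0.0001
gripper_force: 0.0
clock: 14.95
eef_pos: [0.5979, 0.0454, -0.0078]
eef_rot: [-180.0, 0.0, -171.6]
ft_force: [0.4, -0.5, -0.7]
opening: 0.0001
gripper_force: 0.0
clock: 15.28
eef_pos: [0.6, 0.0458, -0.0082]
eef_rot: [180.0, -0.0, -171.6]
ft_force: [-2.3, -0.4, 1.2]
opening: -0.0003
gripper_force: 1.2
```

Contact at x = 0.600, so I'll push on gently until the stop.

```bash
python3 -m handwheel '[[-1,0,0,0,0],[-2,0,0,0,0],[-3,0,0,0,0],[-4,0,0,0,0],[-4,0,0,0,0]]'
python3 -m handwheel '[[-1,0,0,0,0],[-2,0,0,0,0],[-3,0,0,0,0],[-3,0,0,0,0]]'
```

```text
clock: 15.7
eef_pos: [0.6026, 0.0461, -0.0082]
eef_rot: [-180.0, -0.2, -171.6]
ft_force: [-11.2, -1.5, 8.6]
opening: -0.0001
gripper_force: 5.9
clock: 16.03
eef_pos: [0.6024, 0.0462, -0.0085]
eef_rot: [-180.0, -0.6, -171.6]
ft_force: [-26.2, -4.9, 17.6]
opening: 0.0
gripper_force: 13.6
```

It's against the stop: 26 N with no further travel, and the implied block centre of 0.648 m matches the expected 0.649. I'll back off, lift, and check the red block before fetching blue.

```bash
python3 -m handwheel '[[10,0,0,0,0],[20,0,-10,0,0],[40,0,-50,0,0],[60,0,-90,0,40],[80,0,-130,0,85],[80,0,-150,0,85],[80,0,-150,0,85]]'
python3 - <<'E'
from rk import *
s=snapshot("wrist"); save(s,"w9.png",(80,180,480,420),2); st=state(); print(st["eef_pos"])
o,r=fit(s,p0=(.6196,.0481,8.3)); print(*r,sep="\n")
print(recognise(s,"red_block"),recognise(s,"label_red"))
a=np.radians(8.3); ex=np.array([np.cos(a),np.sin(a)]); f=np.array([.649,.0524])-.0
for d in (-.035,-.009,.005): print(d,proj(s,[*(f+d*ex),.042]).round(1))
go(.428,.273,.2,212)
E
```

```text
clock: 16.62
eef_pos: [0.5309, 0.0345, 0.1492]
eef_rot: [-179.8, 0.6, -171.6]
ft_force: [1.4, -0.4, 0.5]
opening: 0.0481
gripper_force: 0.0
[0.53054456 0.03467042 0.14605126]
(-51, 22, np.float64(0.05), np.float64(0.01))
(-24, 22, np.float64(0.18), np.float64(-0.57))
(24, 22, np.float64(-0.14), np.float64(-0.16))
(51, 22, np.float64(0.42), np.float64(0.22))
(99, 22, np.float64(-0.27), np.float64(-0.0))
(111, 22, np.float64(0.18), np.float64(-0.0))
[{'uv': [79.4, 172.8], 'p': 0.91}, {'uv': [284.8, 301.3], 'p': 0.74}] [{'uv': [279.9, 353.1], 'p': 0.75}]
-0.035 [281.7 287.9]
-0.009 [281.6 313.1]
0.005 [281.6 326.2]
go [ 65.  250.1 -58.1] -0.4125 rows 6.4
```

View pics/w9.png

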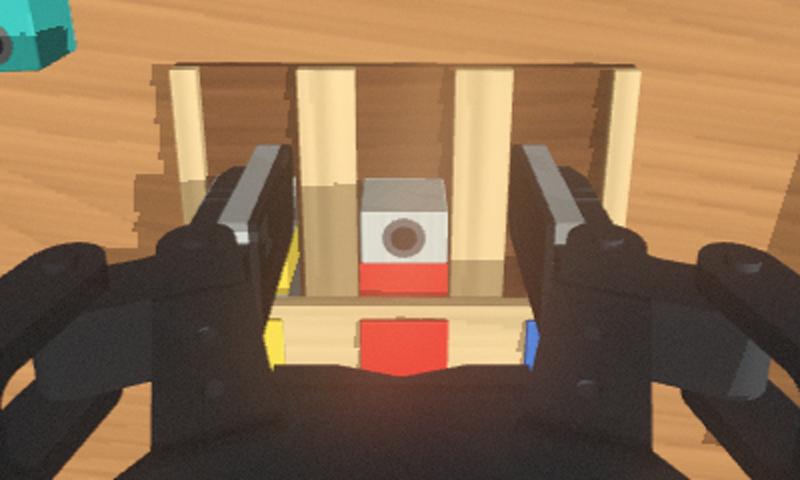

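The red block is square in the middle bay. Its rear top edge is at row 285 (288 predicted) and it is in line with the red tile at crop (403,345). Next is blue.

```bash
python3 -m handwheel '[[6,25,-10,-0.05,85],[16,62,-20,-0.11,85],[26,100,-30,-0.17,85],[36,138,-40,-0.23,85],[46,176,-50,-0.29,85],[56,214,-56,-0.35,85],[62,238,-58,-0.39,85],[65,250,-58,-0.412,85],[65,250,-58,-0.412,85],[65,250,-58,-0.412,85]]'
python3 - <<'E'
from m import *
s=snapshot("wrist"); st=state(); print(st["eef_pos"],st["eef_rot"])
uv=proj(s,[.441,.281,.036]); print(uv,[d for d in recognise(s,"blue_block")])
u,v=uv.astype(int); w=(u-45,v-60,u+45,v+60)
print(top_pose(s,"blue",w,.036)); m=mask(s,"blue",w)|2*mask(s,"steel",w)
for r in range(v-60,v+60,6): print(r,"".join(".B#X"[x] for x in m[r,u-45:u+45:2]))
E
```

```text
clock: 17.6
eef_pos: [0.4268, 0.2733, 0.1984]
eef_rot: [180.0, -0.1, -148.0]
ft_force: [-0.1, 0.3, -0.8]
opening: 0.0851
gripper_force: 0.0
[0.42720079 0.27262394 0.19852161] [ 1.79986625e+02 -1.10212658e-01 -1.48035210e+02]
[279.19501668 201.37760946] [{'uv': [184.4, 142.5], 'p': 0.79}]
(array([0.4439, 0.2741, 0.036 ]), array([271.8, 200.2]), ((436.75665283203125, 282.19207763671875), (73.18523406982422, 41.27964782714844), 32.04690170288086))
141 .............................................
147 .............................................
153 .............................................
159 .............................................
165 ...............###################...........
171 ...............####################..........
177 ...............####################..........
183 ...............####################..........
189 ...............####################..........
195 ..............#BBBBBBBBBBB........#..........
201 ..............#BBBBBBBBB.....................
207 ..............#BBBBBBB............#..........
213 ...............####################..........
219 ...............###################...........
225 ...............###################...........
231 ...............###################...........
237 .............................................
243 .............................................
249 .............................................
255 .............................................
```

```bash
python3 -c "
from h import *
go(.4253,.2757,-.017,212.05)"
```

```text
go [ -0.    4.  215.8] -0.0024 rows 5.2
```

```bash
python3 -m handwheel '[[0,2,35,0,85],[0,4,75,0,85],[0,4,115,0,85],[0,4,140,0,85],[0,4,150,0,85],[0,4,150,0,85]]'
python3 - <<'E'
from m import *
s=snapshot("wrist"); st=state(); print(st["eef_pos"])
w=(215,180,355,360); m=mask(s,"blue",w)|2*mask(s,"steel",w)
for r in range(186,350,12): print(r,"".join(".B#X"[x] for x in m[r,215:355:2]))
for d in(-.035,0,.035): print(proj(s,np.array([.438,.2836,.036])+d*np.array([.848,.53,0])).round())
go(.4253,.2757,-.017,212.05)
E
```

```text
clock: 18.2
eef_pos: [0.4237, 0.2749, 0.0472]
eef_rot: [179.9, -0.3, -148.1]
ft_force: [0.3, 0.1, 0.4]
opening: 0.0851
gripper_force: 0.0
[0.42511608 0.27556114 0.04962636]
186 ......................................................................
198 .................###############################......................
210 ...............###################################....................
222 ...............###################################....................
234 ...............###################################....................
246 ...............###################################....................
258 ..............#BBBBBBBBBBBBBBBBBBB....................................
270 ..............#BBBBBBBBBBBBBBB........................................
282 ...............###################################....................
294 ................#################################.....................
306 ................#################################.....................
318 ................#################################.....................
330 ......................................................................
342 ......................................................................
[280. 209.]
[280. 267.]
[280. 320.]
go [-0.2  0.  66.6] -0.0026 rows 1.6
```

The block sides are at columns 245 and 315, so it's centred. Band and ends match the prediction. Descend and grip.

```bash
python3 -m handwheel '[[0,0,25,0,85],[0,0,45,0,85],[0,0,58,0,85],[0,0,64,0,85],[0,0,67,0,85],[0,0,67,0,85]]' 80
python3 -m handwheel '[[0,0,0,0,0],[0,0,0,0,0],[0,0,0,0,0],[0,0,0,0,0],[0,0,0,0,0],[0,0,0,0,0]]' 80
```

```text
clock: 18.75
eef_pos: [0.4263, 0.2766, -0.0158]
eef_rot: [-180.0, 0.1, -148.0]
ft_force: [-0.2, 0.3, -1.3]
opening: 0.085
gripper_force: 0.0
clock: 19.25
eef_pos: [0.4261, 0.2766, -0.016]
eef_rot: [-180.0, 0.1, -148.0]
ft_force: [-0.4, -1.0, 5.8]
opening: 0.0385
gripper_force: 82.3
```

```bash
python3 -m handwheel '[[0,0,-10,0,0],[0,0,-30,0,0],[0,0,-60,0,0],[0,0,-90,0,0],[0,0,-90,0,0],[0,0,-90,0,0]]'
python3 -c "
from h import *
go(.5737,.1172,.074,188.3); print(state()['ft_force'],state()['opening'])"
```

```text
clock: 19.75
eef_pos: [0.4263, 0.2768, 0.0748]
eef_rot: [-180.0, 0.2, -148.0]
ft_force: [-0.1, 0.6, -4.0]
opening: 0.0389
gripper_force: 81.2
go [ -40.4 -213.4    0.8] 0.4134 rows 5.2
[-0.0849125   0.57463612 -4.02882735] 0.03894821040419581
```

```bash
python3 -m handwheel '[[-4,-20,0,0.05,0],[-9,-50,0,0.11,0],[-15,-82,0,0.17,0],[-21,-114,0,0.23,0],[-27,-146,0,0.29,0],[-34,-178,0,0.35,0],[-38,-202,0,0.39,0],[-40,-213,0,0.413,0],[-40,-213,0,0.413,0],[-40,-213,0,0.413,0]]'
python3 - <<'E'
from rk import *
s=snapshot("wrist"); o,r=fit(s,p0=(.6196,.0481,8.3)); print(*r,sep="\n"); print(state()["eef_pos"],state()["eef_rot"]); go(.5737,.1172,.074,188.3)
w=(200,220,370,340); m=mask(s,"steel",w); print([(r_,np.nonzero(m[r_])[0][[0,-1]]) for r_ in range(240,330,15) if m[r_].any()])
E
```

```text
clock: 20.58
eef_pos: [0.5708, 0.1169, 0.0713]
eef_rot: [179.9, -0.2, -171.7]
ft_force: [-0.9, -0.0, -4.3]
opening: 0.0387
gripper_force: 81.4
(-51, 22, np.float64(0.56), np.float64(0.19))
(-24, 21, np.float64(-0.34), np.float64(-2.33))
(24, 21, np.float64(0.0), np.float64(-0.0))
(51, 10, np.float64(0.5), np.float64(0.0))
(99, 6, np.float64(13.83), np.float64(14.68))
(111, 20, np.float64(1.55), np.float64(1.88))
[0.57056038 0.11746632 0.07163462] [ 1.79950113e+02 -1.45539933e-01 -1.71629573e+02]
go [-3.1 -0.7 -2.4] 0.0012 rows 0.1
[(240, array([233, 329])), (255, array([200, 342])), (270, array([200, 354])), (285, array([205, 367])), (300, array([214, 369])), (315, array([221, 365]))]
```

The bay ledges again fit to about 0.5 mm. Lower, set down, slide.

```bash
python3 -m handwheel '[[0,0,20,0,0],[0,0,40,0,0],[0,0,55,0,0],[0,0,65,0,0],[0,0,72,0,0],[0,0,77,0,0],[0,0,79,0,0],[0,0,80,0,0],[0,0,80,0,0]]'
python3 -m handwheel '[[0,0,1,0,0],[0,0,2,0,0],[0,0,3,0,0],[0,0,3,0,0]]'
```

```text
clock: 21.38
eef_pos: [0.5724, 0.117, -0.0065]
eef_rot: [-180.0, 0.1, -171.7]
ft_force: [0.0, -0.2, -3.4]
opening: 0.0385
gripper_force: 81.5
clock: 21.72
eef_pos: [0.5723, 0.1169, -0.0099]
eef_rot: [-180.0, 0.0, -171.7]
ft_force: [0.3, -0.1, -3.3]
opening: 0.0381
gripper_force: 81.5
```

```bash
python3 -m handwheel '[[0,0,0.5,0,0],[0,0,1,0,0],[-4,0,1,0,0],[-9,0,1,0,0],[-14,0,1,0,0],[-19,0,1,0,0],[-24,0,1,0,0],[-28,0,1,0,0],[-30,0,1,0,0],[-30,0,1,0,0]]'
python3 -m handwheel '[[-4,0,-1,0,0],[-8,0,-1,0,0],[-12,0,-1,0,0],[-14,0,-1,0,0],[-14,0,-1,0,0]]'
```

```text
clock: 22.55
eef_pos: [0.6025, 0.1212, -0.01]
eef_rot: [-180.0, 0.1, -171.7]
ft_force: [-2.4, -0.2, 4.7]
opening: 0.0386
gripper_force: 82.6
clock: 22.97
eef_pos: [0.6164, 0.1233, -0.0099]
eef_rot: [-180.0, 0.0, -171.7]
ft_force: [0.4, -1.0, 0.8]
opening: 0.0387
gripper_force: 82.0
```

```bash
python3 -m handwheel '[[0,0,0,0,60],[0,0,0,0,60],[0,0,0,0,60],[0,0,0,0,60],[0,0,-30,0,60],[0,0,-60,0,60],[20,0,-60,0,0],[50,0,-60,0,0],[50,0,-60,0,0],[50,0,-60,0,0]]'
python3 -m handwheel '[[0,0,0,0,0],[0,0,0,0,0],[0,0,0,0,0],[0,0,25,0,0],[0,0,45,0,0],[0,0,57,0,0],[0,0,60,0,0],[0,0,60,0,0],[0,0,60,0,0]]'
python3 -m handwheel '[[-4,0,0,0,0],[-8,0,0,0,0],[-12,0,0,0,0],[-15,0,0,0,0],[-18,0,0,0,0],[-20,0,0,0,0],[-20,0,0,0,0]]'
```

```text
clock: 23.8
eef_pos: [0.5646, 0.1161, 0.0496]
eef_rot: [180.0, -0.0, -171.7]
ft_force: [0.4, 0.2, 0.7]
opening: 0.0118
gripper_force: 0.0
clock: 24.55
eef_pos: [0.5667, 0.116, -0.0093]
eef_rot: [-180.0, 0.0, -171.7]
ft_force: [-0.2, -0.9, -0.4]
opening: -0.0001
gripper_force: 0.0
clock: 25.13
eef_pos: [0.5862, 0.1189, -0.0101]
eef_rot: [180.0, 0.0, -171.7]
ft_force: [0.1, -0.1, 0.1]
opening: -0.0002
gripper_force: 0.0
```

```bash
python3 -m handwheel '[[-1,0,0,0,0],[-2,0,0,0,0],[-3,0,0,0,0],[-4,0,0,0,0],[-5,0,0,0,0],[-5,0,0,0,0]]'
python3 -m handwheel '[[-1,0,0,0,0],[-2,0,0,0,0],[-3,0,0,0,0],[-3,0,0,0,0]]'
```

```text
clock: 25.63
eef_pos: [0.5909, 0.1197, -0.0102]
eef_rot: [180.0, 0.0, -171.7]
ft_force: [-0.9, 0.6, 0.4]
opening: -0.0003
gripper_force: 0.6
clock: 25.97
eef_pos: [0.5919, 0.1199, -0.0102]
eef_rot: [-180.0, -0.2, -171.7]
ft_force: [-11.8, -2.8, 7.7]
opening: -0.0003
gripper_force: 6.2
```

```bash
python3 -m handwheel '[[-1,0,0,0,0],[-2,0,0,0,0],[-3,0,0,0,0],[-3,0,0,0,0]]'
python3 -m handwheel '[[10,0,0,0,0],[20,0,-10,0,0],[40,0,-50,0,0],[60,0,-90,0,0],[70,0,-130,0,0],[70,0,-150,0,0],[70,0,-150,0,0],[70,0,-150,0,0]]'
python3 - <<'E'
from rk import *
s=snapshot("wrist"); print(state()["eef_pos"])
a=np.radians(8.3); ex=np.array([np.cos(a),np.sin(a)]); ey=np.array([-ex[1],ex[0]])
g=cv2.cvtColor(s["color"],cv2.COLOR_RGB2GRAY).astype(np.float32)
hsv=cv2.cvtColor(s["color"],cv2.COLOR_RGB2HSV)
for n,f in (("red",np.array([.649,.0524])),("blue",np.array([.649,.0524])+.075*ey)):
    print(n)
    for lat in (-14,0,14):   # rear top edge along the block at z=.042
        xs=np.arange(-46,-24,.5); uv=np.array([proj(s,[*(f+x/1e3*ex+lat/1e3*ey),.042]) for x in xs],np.float32)
        L=cv2.remap(g,uv[:,0],uv[:,1],cv2.INTER_LINEAR).ravel(); d=np.gradient(L); print(lat,"end",xs[np.argmax(abs(d))],round(float(d[np.argmax(abs(d))]),1))
    for x in (-30,-20):
        ys=np.arange(-28,28.1,.5); uv=np.array([proj(s,[*(f+x/1e3*ex+y/1e3*ey),.042]) for y in ys],np.float32)
        S=cv2.remap(hsv[...,1].astype(np.float32),uv[:,0],uv[:,1],cv2.INTER_LINEAR).ravel(); k=np.nonzero(S<45)[0]; print(x,"sides",ys[k[0]] if len(k) else None,ys[k[-1]] if len(k) else None)
save(s,"end.png")
E
```

```text
clock: 26.3
eef_pos: [0.5917, 0.1199, -0.0103]
eef_rot: [-180.0, -0.6, -171.7]
ft_force: [-28.6, -6.0, 21.3]
opening: 0.0002
gripper_force: 14.7
clock: 26.97
eef_pos: [0.5293, 0.1104, 0.1421]
eef_rot: [-180.0, 0.3, -171.7]
ft_force: [-0.1, -0.5, -0.7]
opening: 0.0002
gripper_force: 0.0
[0.52819603 0.11042768 0.14019624]
red
-14 end -37.5 32.6
0 end -37.5 32.3
14 end -37.5 35.2
-30 sides -19.0 25.5
-20 sides -19.0 22.0
blue
-14 end -31.0 -24.1
0 end -31.5 1.6
14 end -31.5 -16.9
-30 sides -12.5 10.0
-20 sides 22.0 23.5
```

Blue's stop position is 0.5917 m. Red's stop plus the bay offset predicts 0.5916 m, so blue is flush. The shut fingers hide the blue block here, so I'll step aside for a squareness check.

```bash
python3 -m handwheel '[[10,-35,-20,0,0],[20,-75,-40,0,0],[30,-110,-50,0,0],[30,-120,-60,0,0],[30,-120,-60,0,0],[30,-120,-60,0,0]]'
python3 - <<'E'
from rk import *
a=np.radians(8.3); ex=np.array([np.cos(a),np.sin(a)]); ey=np.array([-ex[1],ex[0]])
s=snapshot("wrist"); g=cv2.cvtColor(s["color"],cv2.COLOR_RGB2GRAY).astype(np.float32)
for n,k in (("yellow",-1),("red",0),("blue",1)):
    f=np.array([.649,.0524])+k*.075*ey
    r=[]
    for lat in (-14,-7,7,14):
        xs=np.arange(-46,-26,.5); uv=np.array([proj(s,[*(f+x/1e3*ex+lat/1e3*ey),.042]) for x in xs],np.float32)
        L=cv2.remap(g,uv[:,0],uv[:,1],cv2.INTER_LINEAR).ravel(); d=np.gradient(L); j=np.argmax(d); r.append((lat,float(xs[j]),round(float(d[j]))))
    print(n,uv[0].round(),r)
t=snapshot("scene"); u=[proj(t,[*(np.array([.649,.0524])+k*.075*ey+.0*ex),.042]).round() for k in(-1,0,1)]; print(u)
for nm in ["red_block","blue_block","yellow_block","tin"]: print(nm,[(d["uv"],round(d["p"],2)) for d in recognise(t,nm)][:4])
print(state()["clock"],state()["eef_pos"])
E
```

```text
clock: 27.52
eef_pos: [0.5151, -0.0129, 0.1987]
eef_rot: [179.9, -0.1, -171.8]
ft_force: [0.4, 0.5, 0.5]
opening: -0.0
gripper_force: 0.0
yellow [266. 276.] [(-14, -38.5, 32), (-7, -37.5, 1), (7, -40.5, 1), (14, -34.0, 3)]
red [337. 276.] [(-14, -33.5, 2), (-7, -37.5, 16), (7, -37.0, 28), (14, -37.0, 26)]
blue [408. 276.] [(-14, -37.0, 30), (-7, -37.0, 30), (7, -37.0, 27), (14, -37.0, 27)]
[array([272., 243.]), array([305., 243.]), array([339., 243.])]
red_block [([231.2, 199.7], 0.9), ([308.3, 238.5], 0.79), ([193.8, 163.3], 0.55)]
blue_block [([364.8, 182.5], 0.83), ([336.1, 234.5], 0.56), ([339.0, 250.6], 0.33)]
yellow_block [([273.9, 233.5], 0.56)]
tin [([304.2, 247.1], 0.66), ([297.4, 170.6], 0.53)]
27.8167 [ 0.51486913 -0.01159718  0.19909441]
```

```bash
python3 -c "
from station import *
print(sign_off())"
```

```text
the job is handed in; nothing more can be done
None
```

The red-banded and blue-banded blocks are both pushed in square against the back stop under their own tiles, red first. I handed the job in at about 28 s with the arm clear; the hand-in returned no verdict.

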